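# Swap the cartridge of the sticker machine

## Task

Swap the cartridge of the sticker machine: press the grey empty one down so that its push-push catch lets go and it pops up (do not pull it out while it is caught), then lift it out and put it into the red tray. Then put the yellow cartridge upright into the bay and push it down until the catch holds it by itself. Press by feel, never with more than about two and a half kilos of push, and leave the blue cartridge and everything else on the table where it is.

Things in the scene. Friction and masses are not known exactly. Their poses are not given: they have to be found in the camera images.
- machine: White sticker machine with teal deck, 180 x 220 x 90 mm (x, y, z), fixed to the table. Origin under its centre, x from its front (sticker exit) to its back, z up. The cartridge bay is an upright slot 29 mm (x) by 63 mm (y) in the deck, centred 20 mm in front (-x) of the machine's centre, with a black 45 degree lead-in 6 mm wide all round.
- bay_mouth (a point): Centre of the bay's mouth, at the height of the deck (90 mm above the table); axes as the machine's.
- cradle (a joint): Sprung cradle under a cartridge: 0 when up (top 36 mm below the deck), more as pushed down (m); springs up with 4 N + 0.22 N/mm. Caught, it stays about 20 mm down. To catch or release, push 4 to 11 mm past that and let go: the depth differs between starts and must be felt, for just past it a stop (about 5 N/mm) begins and the push climbs from 8 N. 12 to 18 N is right, over 25 N does harm.
- empty_cartridge: The empty cartridge, a light grey plastic block 26 x 60 x 110 mm (x, y, z), 0.08 to 0.17 kg, with a black disc on each wide face. Origin at the centre of its underside, z up. At the start it stands in the bay, caught: its top is then 54 mm above the deck; 74 mm when popped up.
- yellow_cartridge: The new cartridge, yellow, same size, mass and shape as the empty one, standing upright on the table. Origin at the centre of its underside, z up. It goes into the bay with its thin side (26 mm) along the machine's x, either way round.
- blue_cartridge: A blue cartridge of the same size, standing upright on the table; not to be used. Origin at the centre of its underside.
- tray: Red open tray, 130 x 150 x 40 mm (x, y, z), walls and floor 5 mm, fixed to the table. Origin under its centre.
- glue_stick: Yellow glue stick standing upright, 34 mm across, 110 mm tall; origin under its centre. Leave alone.
- tape_yellow: Orange tape ring lying flat, 52 mm across, 24 mm tall; origin under its centre. Leave alone.
- tape_teal: Green tape ring lying flat, 52 mm across, 24 mm tall; origin under its centre. Leave alone.
- card_tube: Cardboard tube standing upright, 42 mm across, 100 mm tall; origin under its centre. Leave alone.
- sharpener: Red round pencil sharpener, 54 mm across, 42 mm tall; origin under its centre. Leave alone.
- pencil_tin: Blue pencil tin, 70 x 200 x 30 mm; origin under its centre. Leave alone.
- scissors: Scissors with black handles lying flat, about 140 mm long, 9 mm thick; origin where the blades meet the handles. Leave alone.

How it is judged:
By the outcome, as a careful person would: the job done as asked, in the order asked, and still so for the second after the job is handed in, with the robot touching nothing.
It also fails if it takes over 67 s, if anything falls off the work surface, if the arm or the gripper's body presses on something with over 40 N, if the wrist force passes 120 N, or if a joint passes its speed limit or range.

## Robot

A 6-joint arm with a two-finger parallel gripper is mounted at the origin on the work surface. World frame = base frame: x ahead of the robot, y to its left, z up, the work surface at z = 0. Lengths are in m, angles in rad, forces in N, time in s.
With the tool pointing down it reaches from about 0.25 to 0.775 m from the base axis. Payload 8.9 kg.
Tool frame: the origin (TCP) lies midway between the tips of the shut fingers; the grasp point (between the pads) lies 19 mm behind it; z points along the fingers, x is the direction in which the jaws open and shut, and the axes are right-handed (so a half turn about z gives the same grasp; the last joint's range is limited). The gripper opens to 85 mm and grips with 20 to 120 N. Pads are 22 mm wide; open, the fingers measure 114 mm over their backs; the gripper's body (76 mm by 85 mm) begins 54 mm behind the grasp point. The pads swing forward as they close: fully open they stand 13 mm farther back than shut.
Start: joints at [-1.39, 0.291, -0.153, 1.127, 0, 1.431], TCP at [0.165, -0.498, 0.231] pointing down, gripper open.
Joint ranges: [-2.52, 2.52], [-0.91, 1.74], [-1.3, 1.37], [-1.96, 2.02], [-1.52, 1.47], [-3.14, 3.14]. Speed limits (rad/s): [2.22, 2.22, 2.79, 3.14, 3.14, 3.14].

## Interface

Orientations are given as a unit quaternion [w, x, y, z].
In Python, from bench import readout, optics, order gives the robot as it stands.
- The arm moves only by the tool apply_moves, never from a script. Its argument "motion" is a list that holds one entry, the list of rows, each a list of 4 numbers: the shift along the tool's x, y, z in cm, then the turn about the tool's z in degrees. In form: [[[tx, ty, tz, twist], ...]]. A call has 1 to 5 rows; each row is the pose to reach, as a shift and turn from the pose commanded when the call began, along the tool's axes at that moment; what a row does not reach only later rows make up. A row lasts 1/12 s, in which the tool goes at most 41.7 mm and 7.16 degrees, less where a joint would pass 70% of its speed; a pose out of reach is approached as far as the arm can. A call with a gripper value outside its range is refused whole. "grip" is the opening, from 0 (shut) to 1 (fully open), set as the call begins (left out, the last holds). The fingers move at their own pace and stop on an object; "grip_force" is the grip in N (left out, the last holds). Time passes only in rows, so rows that repeat a pose let the fingers close. It gives the time, the measured TCP pose, the force and the opening at its end, in the units of the state.
- readout.read_state(): the state, without advancing time (a new reading comes with each control period).
- optics.read_camera(name): name is "side" or "top" or "wrist"; returns a dict with "img" (420x560x3 uint8, red, green, blue), "K" (3x3 intrinsics, pixels), "cam_to_world" (4x4, takes a point from camera to world coordinates); the wrist camera has in their place "hand_eye" (4x4, takes a point from camera to tool coordinates, whose origin is the TCP and whose axes are the tool frame's). Camera axes: x right, y up, looking along -z (the intrinsics and any distortion apply to the point x, -y, -z); pixel columns grow to the right and rows downward; lengths in m; the calibration is good to about 2 mm. A picture is of the moment at which its call begins: read the wrist's pose just before it. There is no depth.
- order.sign_off(): hands the job in, once; it reports no verdict.
The state is a dict: "time": time; "q": joint angles; "dq": joint speeds; "joint_torque": joint torques, N m; "tcp_pos": TCP position; "eef_rot": TCP orientation; "force": force on the tool from outside, world axes, zero at the start; "moment": the same for the moment, N m; "grip_width": finger opening in m.
Only numpy, scipy, OpenCV 4.12 (cv2) and the standard library are available. Lean on these libraries where they do the work, as an engineer would, in place of code of your own. Each camera call takes 0.05 s, during which the arm holds its last target. There are 200 camera calls.

## Working session

There is one attempt and no reset: what is moved stays moved. The work goes in short steps, Python scripts to look and compute and a tool call to move; the robot and the scene stay as the last step left them, time stands still between calls to the robot, and variables do not carry over. Pictures are saved under pics/ and viewed, about 8 in all and at most 12, crops included, and the job is handed in when it is done.

Besides the shell and the picture viewer there is one more tool, called after "Emit:" by a JSON object that holds its "name" and its "arguments". apply_moves: Moves the arm, as the interface text tells. Its arguments: {"type":"object","properties":{"motion":{"type":"array","items":{"type":"array","items":{"type":"array","items":{"type":"number"}}}},"grip":{"type":"number"},"grip_force":{"type":"number"}},"required":["motion"]}

```bash
mkdir -p pics; ls; python3 - <<'E'
from bench import readout, optics
import cv2,numpy as np
s=readout.read_state(); print(s)
for n in("top","side"):
    c=optics.read_camera(n); cv2.imwrite(f"pics/{n}0.png",c["img"][:,:,::-1]); print(n,{k:np.round(v,4).tolist() for k,v in c.items() if k!="img"})
E
```

```text
pics
{'time': 0.0, 'q': array([-1.39031671e+00,  2.91261524e-01, -1.54126222e-01,  1.12669218e+00,
        7.75982500e-06,  1.43153700e+00]), 'dq': array([-0.00175961, -0.00041005,  0.00012058, -0.00125107,  0.00048307,
       -0.00145938]), 'joint_torque': array([-1.57212493e-03, -5.37140179e+01,  3.31371796e+01,  1.56789122e-02,
       -1.56401006e-04, -6.17717888e-06]), 'tcp_pos': array([ 0.16496499, -0.49795189,  0.23074208]), 'eef_rot': array([-4.47171639e-04,  8.10653502e-01, -5.85525822e-01, -4.60391095e-04]), 'force': array([-0.8193066 ,  0.72869827, -0.32123524]), 'moment': array([ 0.0185935 ,  0.02858598, -0.04551427]), 'grip_width': 0.08610941547142584}
top {'K': [[405.7337, 0.0, 284.4022], [0.0, 405.7337, 218.3515], [0.0, 0.0, 1.0]], 'cam_to_world': [[-0.0197, 0.9896, -0.1422, 0.4533], [-0.9994, -0.0153, 0.0319, 0.0397], [0.0294, 0.1427, 0.9893, 1.084], [0.0, 0.0, 0.0, 1.0]]}
side {'K': [[435.4595, 0.0, 278.5295], [0.0, 435.4595, 205.3073], [0.0, 0.0, 1.0]], 'cam_to_world': [[-0.6923, 0.3978, -0.6021, -0.0151], [-0.7215, -0.3987, 0.5661, 0.6416], [-0.0149, 0.8263, 0.563, 0.6992], [0.0, 0.0, 0.0, 1.0]]}
```

View pics/top0.png

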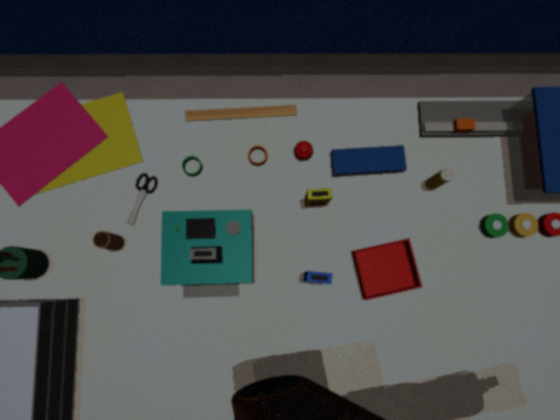

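View pics/side0.png

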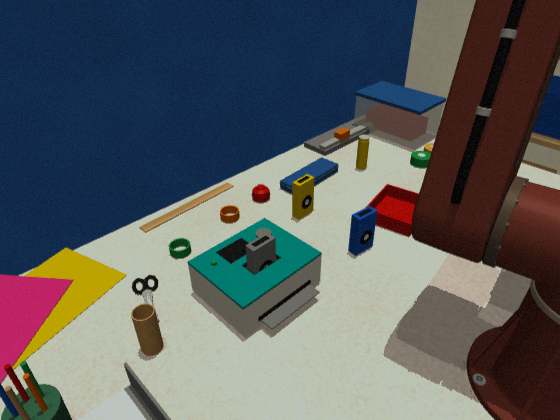

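The top view shows the machine around (207,247) with the grey cartridge at (205,255). Yellow is at (319,197), blue at (319,278) and the red tray at (387,269). The side view shows the same layout and confirms both loose cartridges are upright. Next I'll fit the known shapes to the colour masks in both views.

```bash
cat > h.py <<'E'
import numpy as np,cv2
from scipy.optimize import minimize
from scipy.spatial.transform import Rotation as R
from bench import readout,optics
def proj(c,P):
    T=np.linalg.inv(c["cam_to_world"]); p=P@T[:3,:3].T+T[:3,3]; p=p*[1,-1,-1]
    u=p@c["K"].T; return u[:,:2]/u[:,2:]
def box(x,y,a,sx,sy,z0,z1):
    P=np.array([[i*sx/2,j*sy/2,z] for i in(-1,1) for j in(-1,1) for z in(z0,z1)])
    ca,sa=np.cos(a),np.sin(a); P[:,:2]=P[:,:2]@np.array([[ca,sa],[-sa,ca]])+[x,y]; return P
def mask(c,lo,hi,roi,hull=True):
    h=cv2.cvtColor(c["img"],cv2.COLOR_RGB2HSV); m=cv2.inRange(h,np.array(lo),np.array(hi))
    r=np.zeros_like(m); x0,y0,x1,y1=roi; r[y0:y1,x0:x1]=m[y0:y1,x0:x1]
    n,l,st,_=cv2.connectedComponentsWithStats(r); k=1+np.argmax(st[1:,4])
    pts=np.argwhere(l==k)[:,::-1].astype(np.int32)
    o=np.zeros_like(m); cv2.fillConvexPoly(o,cv2.convexHull(pts),255); return o,st[k]
def fit(cs,ms,g,dims):
    B=[cv2.GaussianBlur(m.astype(np.float32)/255,(0,0),.7) for m in ms]
    def cost(v):
        t=0
        for c,b in zip(cs,B):
            q=proj(c,box(v[0],v[1],v[2],*dims)).astype(np.float32)
            hh=cv2.convexHull(q); o=np.zeros(b.shape,np.uint8)
            cv2.fillConvexPoly(o,np.round(hh*16).astype(np.int32),255,cv2.LINE_AA,4)
            o=cv2.GaussianBlur(o.astype(np.float32)/255,(0,0),.7)
            t+=np.abs(o-b).sum()/b.sum()
        return t
    best=min((minimize(cost,[g[0],g[1],g[2]+d],method="Nelder-Mead",options=dict(initial_simplex=np.array([g[0],g[1],g[2]+d])+np.array([[0,0,0],[.02,0,0],[0,.02,0],[0,0,.15]]),xatol=1e-5)) for d in(-.3,0,.3)),key=lambda r:r.fun)
    return np.r_[best.x,best.fun]
def ray(c,u,v,z):
    d=np.linalg.inv(c["K"])@[u,v,1]*[1,-1,-1]; T=c["cam_to_world"]; d=T[:3,:3]@d; o=T[:3,3]
    return o+d*(z-o[2])/d[2]
E
python3 - <<'E'
from h import *
t=optics.read_camera("top");s=optics.read_camera("side");np.set_printoptions(precision=4,suppress=True)
for n,u,z in(("deck",(207,247),.09),("yel",(319,192),.11),("blue",(319,276),.11),("tray",(387,269),.02),("grey",(204,253),.144)): print(n,ray(t,*u,z))
def run(n,lo,hi,rt,rs,g,d):
    ms=[mask(t,lo,hi,rt),mask(s,lo,hi,rs)]; print(n,[m[1].tolist() for m in ms])
    g=np.r_[g[:2],0]
    print("both",fit([t,s],[m[0] for m in ms],g,d),"top",fit([t],[ms[0][0]],g,d),"side",fit([s],[ms[1][0]],g,d))
run("deck",(75,120,60),(95,255,255),(150,200,265,295),(180,210,330,310),ray(t,207,247,.09),(.18,.22,.09,.09))
run("yel",(20,100,40),(35,255,255),(295,180,340,215),(285,165,320,225),ray(t,319,192,.11),(.026,.06,0,.11))
run("blue",(105,120,40),(125,255,255),(295,262,340,295),(340,200,385,260),ray(t,319,276,.11),(.026,.06,0,.11))
ms=mask(t,(0,150,40),(8,255,255),(340,230,430,305)); print(ms[1],fit([t],[ms[0]],np.r_[ray(t,387,269,.02)[:2],.2],(.13,.15,0,.04)))
for c,(x,y,a,b),n in((t,(150,200,270,295),'t'),(s,(230,220,300,290),'s')):
    im=c["img"][y:b,x:a,::-1]; im=cv2.resize(cv2.convertScaleAbs(im,alpha=1.5),None,fx=5,fy=5,interpolation=cv2.INTER_CUBIC);cv2.imwrite(f"pics/c{n}.png",im)
a=cv2.imread("pics/ct.png");b=cv2.imread("pics/cs.png");h=max(a.shape[0],b.shape[0])
o=np.hstack([np.pad(i,((0,h-i.shape[0]),(0,0),(0,0))) for i in(a,b)]);o=cv2.resize(o,None,fx=.8,fy=.8);cv2.imwrite("pics/crop1.png",o);print(o.shape)
E
```

```text
deck [0.5286 0.1978 0.09  ]
yel [ 0.6574 -0.078   0.11  ]
blue [ 0.4532 -0.0715  0.11  ]
tray [ 0.4679 -0.2612  0.02  ]
grey [0.5108 0.196  0.144 ]
deck [[161, 210, 92, 75, 5178], [188, 218, 133, 90, 4493]]
both [0.5302 0.1998 0.0086 0.0509] top [0.5297 0.1987 0.0181 0.0356] side [0.5302 0.2002 0.0072 0.0117]
yel [[306, 188, 26, 13, 250], [292, 174, 22, 46, 737]]
both [ 0.6566 -0.0793  0.1846  0.7364] top [ 0.6598 -0.0827  0.3535  0.6545] side [ 0.6576 -0.0805  0.1678  0.0503]
blue [[306, 272, 26, 12, 199], [349, 206, 28, 49, 838]]
both [ 0.4503 -0.0698  0.0044  0.4601] top [ 0.4504 -0.0705 -0.1177  0.3543] side [ 0.4529 -0.0735  0.0119  0.0768]
[ 354  241   67   58 2580] [ 0.4703 -0.2577  0.2287  0.1563]
(380, 760, 3)
```

View pics/crop1.png

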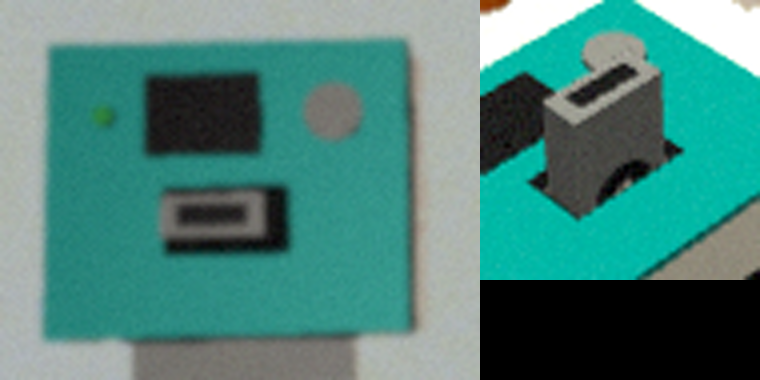

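The side fits are good: deck centre (0.530, 0.200) with yaw about 0.01, yellow at (0.658, -0.080) with yaw about 0.17. The crop shows the grey cartridge in the bay. Moving over the bay now, to refine with the wrist camera.

Emit:
{"name": "apply_moves", "arguments": {"motion": [[[-14, -13.7, -1, 0], [-14, -13.7, -1, 0], [-14, -13.7, -1, 0], [-14, -13.7, -1, 0], [-14, -13.7, -1, 0]]]}}

```text
time: 0.62
tcp_pos: [0.2516, -0.3194, 0.2413]
eef_rot: [-0.0, 0.811, -0.585, -0.0]
force: [0.6, -0.6, 1.0]
grip_width: 0.0856
```

Emit:
{"name": "apply_moves", "arguments": {"motion": [[[-14, -13.7, -1, 0], [-14, -13.7, -1, 0], [-14, -13.7, -1, 0], [-14, -13.7, -1, 0], [-14, -13.7, -1, 0]]]}}

```text
time: 1.03
tcp_pos: [0.3376, -0.1437, 0.2516]
eef_rot: [-0.0, 0.811, -0.585, 0.0]
force: [0.9, -0.7, -0.2]
grip_width: 0.0853
```

Emit:
{"name": "apply_moves", "arguments": {"motion": [[[-14, -13.7, -1, 0], [-14, -13.7, -1, 0], [-14, -13.7, -1, 0], [-14, -13.7, -1, 0], [-14, -13.7, -1, 0]]]}}

```text
time: 1.45
tcp_pos: [0.424, 0.0326, 0.2615]
eef_rot: [-0.0, 0.811, -0.585, 0.0]
force: [-0.6, -1.3, 1.0]
grip_width: 0.0855
```

Emit:
{"name": "apply_moves", "arguments": {"motion": [[[-14, -13.7, -1, 0], [-14, -13.7, -1, 0], [-14, -13.7, -1, 0], [-14, -13.7, -1, 0], [-14, -13.7, -1, 0]]]}}

```text
time: 1.87
tcp_pos: [0.51, 0.2088, 0.2711]
eef_rot: [-0.0, 0.811, -0.585, -0.0]
force: [-0.1, 0.2, -1.2]
grip_width: 0.0851
```

Emit:
{"name": "apply_moves", "arguments": {"motion": [[[0, 0, 0, -25], [0, 0, 0, -25], [0, 0, 0, -25], [0, 0, 0, -25]]], "grip": 0}}

```text
time: 2.2
tcp_pos: [0.5091, 0.2058, 0.2709]
eef_rot: [0.0, 0.92, -0.393, -0.0]
force: [0.5, -0.6, 0.2]
grip_width: 0.039
```

Emit:
{"name": "apply_moves", "arguments": {"motion": [[[0, 0, 0, -25], [0, 0, 0, -25], [0, 0, 0, -25], [0, 0, 0, -25]]]}}

```text
time: 2.53
tcp_pos: [0.5091, 0.2055, 0.2711]
eef_rot: [0.0, 0.983, -0.185, -0.0]
force: [-0.6, 0.1, 0.3]
grip_width: 0.0004
```

Emit:
{"name": "apply_moves", "arguments": {"motion": [[[0, 0, 0, -22.2], [0, 0, 0, -22.2], [0, 0, 0, -22.2], [0, 0, 0, -22.2], [0, 0, 0, -22.2]]]}}

```text
time: 2.95
tcp_pos: [0.5091, 0.2055, 0.2712]
eef_rot: [0.0, 1.0, 0.003, -0.0]
force: [-0.4, -0.2, -0.2]
grip_width: -0.0001
```

```bash
cat >> h.py <<'E'
def wrist():
    s=readout.read_state(); c=dict(optics.read_camera("wrist")); T=np.eye(4); q=s["eef_rot"]
    T[:3,:3]=R.from_quat([q[1],q[2],q[3],q[0]]).as_matrix(); T[:3,3]=s["tcp_pos"]; c["cam_to_world"]=T@c["hand_eye"]; return s,c
def need(x,y,z,adeg):
    s=readout.read_state(); q=s["eef_rot"]; M=R.from_quat([q[1],q[2],q[3],q[0]]).as_matrix()
    a=np.degrees(np.arctan2(M[1,0],M[0,0])); d=M.T@(np.array([x,y,z])-s["tcp_pos"])*100
    print("t %.2f tcp %s ang %.2f F %s gw %.4f need %s twist %.2f"%(s["time"],np.round(s["tcp_pos"],4),a,np.round(s["force"],1),s["grip_width"],np.round(d,2),-(adeg-a)))
E
python3 - <<'E'
from h import *
np.set_printoptions(precision=4,suppress=True)
need(.51,.2,.27,.5); s,c=wrist(); cv2.imwrite("pics/w1.png",c["img"][:,:,::-1]); print(c["K"],c["hand_eye"])
E
```

```text
t 2.95 tcp [0.5091 0.2055 0.2712] ang 0.36 F [-0.4 -0.2 -0.2] gw -0.0001 need [0.08 0.55 0.12] twist -0.14
[[311.6061   0.     279.49  ]
 [  0.     311.6061 210.4494]
 [  0.       0.       1.    ]] [[ 1.      0.     -0.0001 -0.0011]
 [ 0.     -0.9625 -0.2713 -0.0686]
 [-0.0001  0.2713 -0.9625 -0.1433]
 [ 0.      0.      0.      1.    ]]
```

View pics/w1.png

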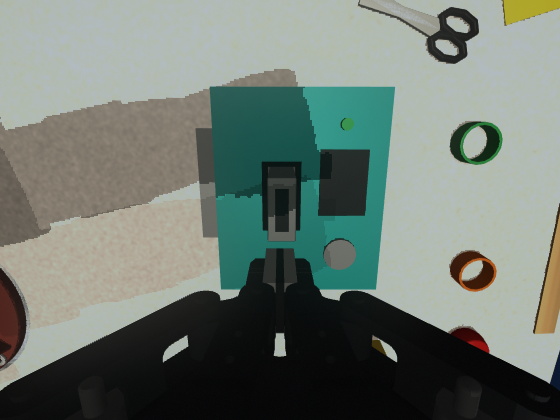

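The wrist picture shows the deck corners at about (210,88), (394,87), (377,289) and (220,289). The bay lead-in spans (262,162) to (301,231), and the grey top face spans (267,168) to (296,241). Converting these to world points.

```bash
python3 - <<'E'
from h import *
np.set_printoptions(precision=4,suppress=True)
s,c=wrist()
for u in((210,87),(394.5,87),(377,289.5),(220.5,289.5)): print("deck",ray(c,*u,.09)[:2])
for u in((262,162),(301,162),): print("bay back",ray(c,*u,.09)[:2])
g=cv2.cvtColor(c["img"],cv2.COLOR_RGB2GRAY)
print(g[190:215:8,255:310]); print(g[155:250:1,270])
for u in((266.5,177),(297,177),(295.5,241.5),(268,241.5)): print("grey",ray(c,*u,.144)[:2])
m,st=mask(c,(75,80,30),(98,255,255),(180,60,420,300)); print(st,fit([c],[m],[.53,.2,0],(.18,.22,.09,.09)))
E
```

```text
deck [0.4399 0.3071]
deck [0.6195 0.3081]
deck [0.6223 0.0876]
deck [0.4399 0.0866]
bay back [0.4898 0.2347]
bay back [0.5302 0.2349]
[[ 50  49  49  49  49  48  48  23  19  18  18  18  35  51  52  53  52  52
   53  52  20  20  19  19  20  19  19  19  19  19  19  18  19  25  52  52
   51  52  51  51  46  23  19  19  19  35 101 101 101 100 100 100 100 101
  100]
 [101 102 100 101 101 101 101  35  21  21  21  21  34  49  52  52  52  52
   51  51  20  19  19  19  19  19  19  19  20  19  19  19  20  34  51  51
   51  51  51  52  45  21  19  19  19  35 101 101 101 100  99 100  99  99
  100]
 [ 99  99  99  99 100  99  99  53  22  23  22  22  29  49  53  53  52  52
   53  52  25  20  20  20  20  19  20  20  20  20  20  19  19  33  52  51
   51  51  52  52  44  21  20  20  21  53  98  98  99  99  98  98  98  98
   98]
 [ 99  97  97  97  97  98  96  53  23  23  23  23  27  50  52  52  52  52
   53  55  27  21  21  20  20  20  20  20  20  19  34  34  35  43 101 101
  100 101 100 102  79  21  21  20  21  52  98  98  97  97  96  96  96  96
   96]]
[ 64  64  64  63  63  63  47  17  18  17  17  21  34  34  35  34  34  34
  34  33  34  33  36  59  67  66  67  66  66  66  65  52  52  53  52  53
  53  53  52  52  53  53  52  52  52  52  52  52  51  53  52  53  53  52
  52  53  52  52  53  52  52  56 101 100 101 101 100 101 101 100 101 100
  99  99  99  99  99  99  99  99  99  98  98  98  98  97  79  92  92  92
  91  91  89  63  49]
grey [0.4966 0.2282]
grey [0.5233 0.2284]
grey [0.5231 0.168 ]
grey [0.4976 0.1679]
[  210    87   185   203 25463] [0.5297 0.1974 0.0048 0.0053]
```

The wrist fit gives a bay centre of (0.510, 0.1975) with yaw about 0.3°, and the grey top agrees at (0.510, 0.198). Going down to just above it, then pressing in small steps.

Emit:
{"name": "apply_moves", "arguments": {"motion": [[[0.1, 0.75, 5, 0], [0.1, 0.75, 9, 0], [0.1, 0.75, 11.8, 0], [0.1, 0.75, 12.3, 0], [0.1, 0.75, 12.3, 0]]]}}

```text
time: 3.47
tcp_pos: [0.5091, 0.1977, 0.1472]
eef_rot: [0.0, 1.0, 0.004, -0.002]
force: [-0.7, 0.1, -0.0]
grip_width: 0.0003
```

Emit:
{"name": "apply_moves", "arguments": {"motion": [[[0, 0, 0.2, 0], [0, 0, 0.4, 0], [0, 0, 0.6, 0], [0, 0, 0.6, 0]]]}}

```text
time: 3.8
tcp_pos: [0.5114, 0.1984, 0.1437]
eef_rot: [-0.0, 1.0, 0.004, 0.001]
force: [0.4, 0.3, 4.3]
grip_width: 0.0001
```

Emit:
{"name": "apply_moves", "arguments": {"motion": [[[0, 0, 0.1, 0], [0, 0, 0.2, 0], [0, 0, 0.2, 0]]]}}

```text
time: 4.05
tcp_pos: [0.5114, 0.1984, 0.1417]
eef_rot: [-0.0, 1.0, 0.005, 0.001]
force: [0.7, 0.8, 7.0]
grip_width: 0.0003
```

Emit:
{"name": "apply_moves", "arguments": {"motion": [[[0, 0, 0.1, 0], [0, 0, 0.2, 0], [0, 0, 0.2, 0]]]}}

```text
time: 4.3
tcp_pos: [0.5115, 0.1984, 0.1398]
eef_rot: [-0.0, 1.0, 0.005, 0.001]
force: [0.4, 0.6, 7.5]
grip_width: 0.0
```

Emit:
{"name": "apply_moves", "arguments": {"motion": [[[0, 0, 0.1, 0], [0, 0, 0.2, 0], [0, 0, 0.2, 0]]]}}

```text
time: 4.55
tcp_pos: [0.5115, 0.1984, 0.1379]
eef_rot: [-0.0, 1.0, 0.005, 0.001]
force: [-0.2, -0.3, 8.9]
grip_width: -0.0
```

Emit:
{"name": "apply_moves", "arguments": {"motion": [[[0, 0, 0.1, 0], [0, 0, 0.2, 0], [0, 0, 0.2, 0]]]}}

```text
time: 4.8
tcp_pos: [0.5115, 0.1984, 0.1359]
eef_rot: [-0.0, 1.0, 0.005, 0.002]
force: [-0.2, -0.9, 9.2]
grip_width: 0.0003
```

Emit:
{"name": "apply_moves", "arguments": {"motion": [[[0, 0, 0.1, 0], [0, 0, 0.15, 0], [0, 0, 0.15, 0]]]}}

```text
time: 5.05
tcp_pos: [0.5119, 0.1984, 0.1351]
eef_rot: [-0.0, 1.0, 0.005, 0.002]
force: [-1.9, 0.0, 15.5]
grip_width: 0.0001
```

The push climbed from 9.2 to 15.5 N, so that is the stop. Now letting go.

Emit:
{"name": "apply_moves", "arguments": {"motion": [[[0, 0, -0.5, 0], [0, 0, -1.5, 0], [0, 0, -3, 0], [0, 0, -6, 0], [0, 0, -6, 0]]]}}

```text
time: 5.47
tcp_pos: [0.5126, 0.1986, 0.1982]
eef_rot: [-0.001, 1.0, 0.005, 0.003]
force: [0.5, 0.3, 0.5]
grip_width: 0.0004
```

```bash
python3 - <<'E'
from h import *
need(.51,.198,.15,.3); c=optics.read_camera("side"); im=c["img"][190:310,170:330,::-1]
cv2.imwrite("pics/s1.png",cv2.resize(cv2.convertScaleAbs(im,alpha=1.5),None,fx=4,fy=4,interpolation=cv2.INTER_CUBIC))
for z in(.144,.164): print(np.round((proj(c,box(.51,.198,.005,.026,.06,z,z))-[170,190])*4)[[0,2,4,6]].tolist())
E
```

```text
t 5.47 tcp [0.5126 0.1986 0.1982] ang 0.52 F [0.5 0.3 0.5] gw 0.0004 need [-0.3   0.07  4.81] twist 0.22
[[425.0, 191.0], [337.0, 245.0], [390.0, 169.0], [303.0, 221.0]]
[[424.0, 160.0], [335.0, 213.0], [389.0, 138.0], [300.0, 190.0]]
```

View pics/s1.png

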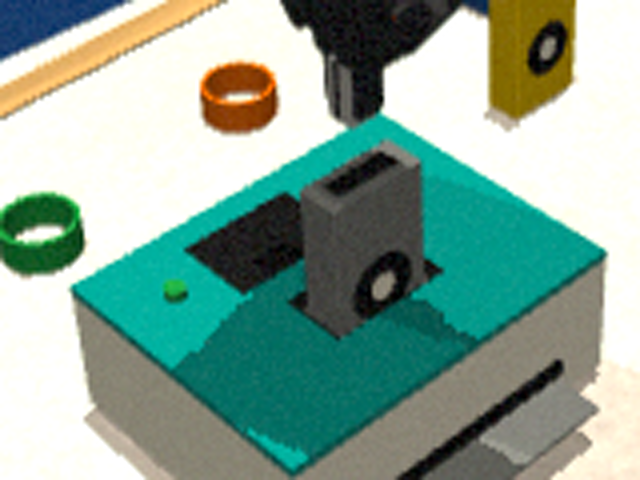

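The grey cartridge has popped up: its top corners at (420,160) and (303,190) match a predicted height of 0.164. Opening, then grasping 40 mm below the top.

Emit:
{"name": "apply_moves", "arguments": {"motion": [[[-0.1, 0, 0, 0], [-0.1, 0, 0, 0], [-0.1, 0, 0, 0], [-0.1, 0, 0, 0]]], "grip": 0.8}}

```text
time: 5.85
tcp_pos: [0.5088, 0.1979, 0.1921]
eef_rot: [0.0, 1.0, 0.005, -0.001]
force: [0.0, -0.1, 0.2]
grip_width: 0.0485
```

Emit:
{"name": "apply_moves", "arguments": {"motion": [[[0, 0, 2.5, 0], [0, 0, 5, 0], [0, 0, 7.5, 0], [0, 0, 7.8, 0], [0, 0, 7.8, 0]]]}}

```text
time: 6.27
tcp_pos: [0.5078, 0.1976, 0.1134]
eef_rot: [0.0, 1.0, 0.005, -0.002]
force: [-0.4, 0.4, 0.1]
grip_width: 0.0682
```

Emit:
{"name": "apply_moves", "arguments": {"motion": [[[0, 0, 0, 0], [0, 0, 0, 0], [0, 0, 0, 0], [0, 0, 0, 0], [0, 0, 0, 0]]], "grip": 0, "grip_force": 40}}

```text
time: 6.68
tcp_pos: [0.5102, 0.1982, 0.1159]
eef_rot: [-0.0, 1.0, 0.005, 0.001]
force: [-0.0, -0.3, 3.4]
grip_width: 0.0258
```

Emit:
{"name": "apply_moves", "arguments": {"motion": [[[0, 0, -0.7, 0], [0, 0, -2, 0], [0, 0, -4.5, 0], [0, 0, -7, 0], [0, 0, -9, 0]]]}}

```text
time: 7.1
tcp_pos: [0.5092, 0.198, 0.2068]
eef_rot: [-0.0, 1.0, 0.005, 0.0]
force: [0.7, -0.2, -1.3]
grip_width: 0.0252
```

Emit:
{"name": "apply_moves", "arguments": {"motion": [[[0, 0, -2, 0], [0, 0, -4, 0], [0, 0, -5, 0], [0, 0, -5, 0], [0, 0, -5, 0]]]}}

```text
time: 7.52
tcp_pos: [0.5093, 0.198, 0.2546]
eef_rot: [-0.0, 1.0, 0.005, 0.0]
force: [-0.4, 0.1, -1.7]
grip_width: 0.0257
```

```bash
python3 - <<'E'
from h import *
np.set_printoptions(precision=4,suppress=True)
t=optics.read_camera("top");s=optics.read_camera("side")
m=[mask(t,(0,150,40),(8,255,255),(340,230,430,305))[0],mask(s,(0,150,40),(8,255,255),(360,180,440,235))[0]]
r=fit([t],[m[0]],[.468,-.258,.2],(.13,.15,.04,.04)); print("tray",r); 
p=proj(t,box(*r[:3],.13,.15,.04,.04))[::2];print(p.round(1).tolist(),cv2.minAreaRect(np.argwhere(m[0]>0)[:,::-1].astype(np.float32)))
need(r[0],r[1],.25,11)
E
```

```text
tray [ 0.471  -0.2532  0.2043  0.0597]
[[420.6, 286.1], [364.2, 299.4], [407.3, 236.8], [351.8, 249.5]] ((386.3163757324219, 268.71966552734375), (50.21687316894531, 59.49296188354492), 76.75948333740234)
t 7.62 tcp [0.5086 0.1978 0.2535] ang 0.52 F [ 0.6  1.4 -1.8] gw 0.0253 need [-4.17 45.06  0.38] twist -10.48
```

The lift was clean, with about 1.7 N of load. On to the tray.

Emit:
{"name": "apply_moves", "arguments": {"motion": [[[-1, 15, 0, 0], [-1, 15, 0, 0], [-1, 15, 0, 0], [-1, 15, 0, 0], [-1, 15, 0, 0]]]}}

```text
time: 8.03
tcp_pos: [0.4997, 0.0438, 0.2536]
eef_rot: [0.001, 1.0, 0.003, -0.001]
force: [1.5, -0.4, -2.2]
grip_width: 0.0257
```

Emit:
{"name": "apply_moves", "arguments": {"motion": [[[-1.4, 15, 0, 0], [-1.4, 15, 0, 0], [-1.4, 15, 0, 0], [-1.4, 15, 0, 0], [-1.4, 15, 0, 0]]]}}

```text
time: 8.45
tcp_pos: [0.4873, -0.1061, 0.2536]
eef_rot: [0.0, 1.0, 0.003, -0.001]
force: [-0.0, -0.5, -1.4]
grip_width: 0.0254
```

Emit:
{"name": "apply_moves", "arguments": {"motion": [[[-1.4, 4, 0, 0], [-1.4, 8, 0, 0], [-1.4, 12, 0, -5], [-1.4, 14, 0, -10.5], [-1.4, 15, 0, -10.5]]]}}

```text
time: 8.87
tcp_pos: [0.4751, -0.2543, 0.2535]
eef_rot: [-0.0, 0.995, 0.097, -0.001]
force: [-0.4, 0.3, -0.9]
grip_width: 0.0257
```

Emit:
{"name": "apply_moves", "arguments": {"motion": [[[0, 0, 3, 0], [0, 0, 6, 0], [0, 0, 9, 0], [0, 0, 12, 0], [0, 0, 14, 0]]]}}

```text
time: 9.28
tcp_pos: [0.4741, -0.2498, 0.1115]
eef_rot: [-0.002, 0.995, 0.095, -0.001]
force: [-0.0, 0.1, -2.5]
grip_width: 0.0254
```

```bash
python3 - <<'E'
from h import *
need(.471,-.2532,.067,11); c=optics.read_camera("side"); im=c["img"][160:280,330:490,::-1]
cv2.imwrite("pics/s2.png",cv2.resize(cv2.convertScaleAbs(im,alpha=1.5),None,fx=4,fy=4,interpolation=cv2.INTER_CUBIC))
E
```

```text
t 9.28 tcp [ 0.4741 -0.2498  0.1115] ang 10.92 F [-0.   0.1 -2.5] gw 0.0254 need [-0.36  0.29  4.45] twist -0.08
```

View pics/s2.png

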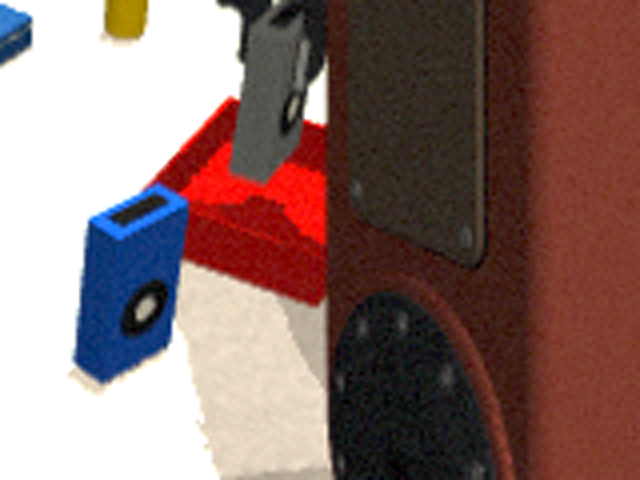

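The grey cartridge is over the tray and well inside its walls, leaning slightly in the grip. Lowering until it touches.

Emit:
{"name": "apply_moves", "arguments": {"motion": [[[-0.2, 0.2, 2, 0], [-0.2, 0.2, 3.5, 0], [-0.2, 0.2, 4, 0], [-0.2, 0.2, 4.2, 0], [-0.2, 0.2, 4.2, 0]]]}}

```text
time: 9.75
tcp_pos: [0.474, -0.2541, 0.0731]
eef_rot: [-0.0, 0.995, 0.096, -0.0]
force: [0.9, -0.1, -1.3]
grip_width: 0.0258
```

Emit:
{"name": "apply_moves", "arguments": {"motion": [[[0, 0, 0.1, 0], [0, 0, 0.2, 0], [0, 0, 0.2, 0]]]}}

```text
time: 10.0
tcp_pos: [0.4742, -0.2548, 0.0714]
eef_rot: [0.0, 0.995, 0.096, 0.0]
force: [1.0, -0.2, -1.3]
grip_width: 0.0256
```

Emit:
{"name": "apply_moves", "arguments": {"motion": [[[0, 0, 0.1, 0], [0, 0, 0.3, 0], [0, 0, 0.3, 0]]]}}

```text
time: 10.25
tcp_pos: [0.4737, -0.2546, 0.0676]
eef_rot: [-0.0, 0.995, 0.096, -0.0]
force: [0.4, 1.4, -1.5]
grip_width: 0.0255
```

Emit:
{"name": "apply_moves", "arguments": {"motion": [[[0, 0, 0.1, 0], [0, 0, 0.2, 0], [0, 0, 0.2, 0]]]}}

```text
time: 10.5
tcp_pos: [0.4739, -0.2548, 0.0671]
eef_rot: [0.0, 0.995, 0.096, 0.0]
force: [-3.8, 3.1, 16.4]
grip_width: 0.0255
```

Touched down. Relieving the push and releasing.

Emit:
{"name": "apply_moves", "arguments": {"motion": [[[0, 0, -0.2, 0], [0, 0, -0.2, 0], [0, 0, -0.2, 0]]]}}

```text
time: 10.75
tcp_pos: [0.4739, -0.2547, 0.0678]
eef_rot: [0.0, 0.995, 0.096, 0.0]
force: [0.1, -0.1, -1.6]
grip_width: 0.026
```

Emit:
{"name": "apply_moves", "arguments": {"motion": [[[0, 0, 0, 0], [0, 0, 0, 0], [0, 0, 0, 0], [0, 0, 0, 0], [0, 0, 0, 0]]], "grip": 0.8}}

```text
time: 11.17
tcp_pos: [0.4738, -0.2547, 0.0678]
eef_rot: [-0.0, 0.995, 0.096, -0.0]
force: [-0.7, -0.6, -0.5]
grip_width: 0.0683
```

Emit:
{"name": "apply_moves", "arguments": {"motion": [[[0, 0, -2, 0], [0, 0, -5, 0], [0, 0, -9, 0], [0, 0, -13, 0], [0, 0, -16, 0]]]}}

```text
time: 11.58
tcp_pos: [0.4742, -0.2549, 0.231]
eef_rot: [0.001, 0.995, 0.096, 0.001]
force: [0.9, -1.4, 0.1]
grip_width: 0.0683
```

```bash
python3 - <<'E'
from h import *
need(.658,-.0805,.23,9.6); s,c=wrist(); cv2.imwrite("pics/w2.png",c["img"][:,:,::-1])
E
```

```text
t 11.58 tcp [ 0.4742 -0.2549  0.231 ] ang 11.03 F [ 0.9 -1.4  0.1] gw 0.0683 need [ 21.38 -13.6    0.11] twist 1.43
```

View pics/w2.png

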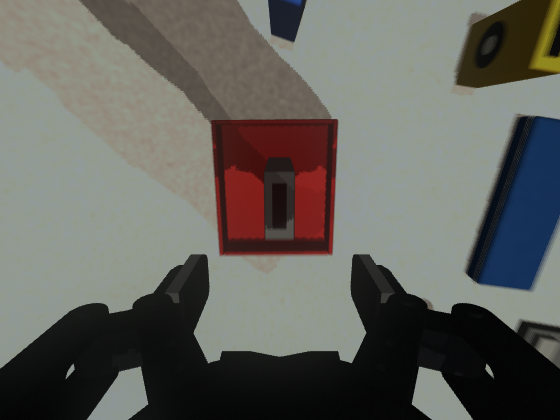

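The grey cartridge stands upright in the tray at (280,200). Moving to the yellow one.

Emit:
{"name": "apply_moves", "arguments": {"motion": [[[10.7, -6.8, -1, 0], [10.7, -6.8, -1, 0], [10.7, -6.8, -1, 0], [10.7, -6.8, -1, 1.4], [10.7, -6.8, -1, 1.4]]]}}

```text
time: 12.05
tcp_pos: [0.5671, -0.1657, 0.2375]
eef_rot: [-0.0, 0.996, 0.085, 0.0]
force: [-1.4, -0.8, -0.2]
grip_width: 0.0679
```

Emit:
{"name": "apply_moves", "arguments": {"motion": [[[10.7, -6.5, -1, 0], [10.7, -6.5, -1, 0], [10.7, -6.5, -1, 0], [10.7, -6.5, -1, 0], [10.7, -6.5, -1, 0]]]}}

```text
time: 12.47
tcp_pos: [0.6609, -0.0849, 0.2468]
eef_rot: [-0.0, 0.996, 0.085, -0.001]
force: [0.2, 0.1, -1.1]
grip_width: 0.068
```

```bash
python3 - <<'E'
from h import *
need(.658,-.0805,.25,9.6); s,c=wrist(); cv2.imwrite("pics/w3.png",c["img"][:,:,::-1])
h=cv2.cvtColor(c["img"],cv2.COLOR_RGB2HSV); m=cv2.inRange(h,np.array((20,100,90)),np.array((35,255,255)));m[:, :200]=0;m[:,360:]=0
p=np.argwhere(m>0)[:,::-1]; print(len(p),p.min(0),p.max(0))
for z in(0,.11): print(z,proj(c,box(.658,-.0805,.168,.026,.06,z,z))[::2].round(0).tolist())
E
```

```text
t 12.47 tcp [ 0.6609 -0.0849  0.2468] ang 9.76 F [ 0.2  0.1 -1.1] gw 0.0680 need [-0.21 -0.49 -0.32] twist 0.16
1131 [257 161] [291 226]
0 [[269.0, 198.0], [268.0, 151.0], [289.0, 199.0], [289.0, 151.0]]
0.11 [[265.0, 226.0], [264.0, 162.0], [292.0, 226.0], [293.0, 162.0]]
```

View pics/w3.png

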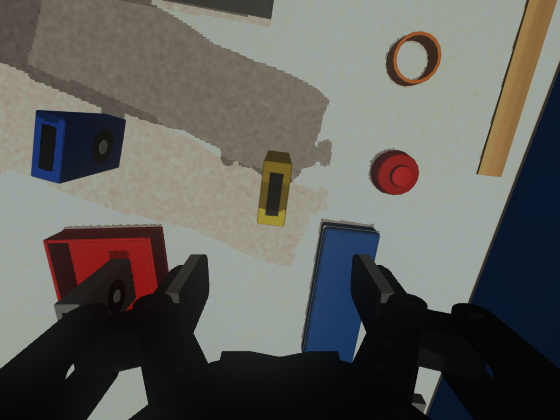

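The yellow top face spans about (258,225), (285,226), (291,162) and (264,162). That is turned a few degrees from my estimate, so I'll measure its edges.

```bash
python3 - <<'E'
from h import *
s,c=wrist(); np.set_printoptions(precision=4,suppress=True)
h=cv2.cvtColor(c["img"],cv2.COLOR_RGB2HSV); m=cv2.inRange(h,np.array((18,110,40)),np.array((38,255,255)))
for r in(155,158,161,164,168,180,195,210,220,224,226): 
    w=np.where(m[r,240:310])[0]+240; print(r,w.min() if len(w) else None,w.max() if len(w) else None, h[r,262:292:8,2])
n,l,st,_=cv2.connectedComponentsWithStats(m); k=l[222,265]; o=np.zeros_like(m)
cv2.fillConvexPoly(o,cv2.convexHull(np.argwhere(l==k)[:,::-1].astype(np.int32)),255)
r=fit([c],[o],[.658,-.0805,.1],(.026,.06,0,.11)); print(r,np.degrees(r[2])); need(r[0],r[1],.066,np.degrees(r[2]))
print(proj(c,box(*r[:3],.026,.06,.11,.11))[::2].round(1).tolist())
E
```

```text
155 267 290 [115  63  63  63]
158 266 291 [118  63  63  63]
161 265 292 [119 116 102  63]
164 265 293 [118 118 118 118]
168 264 292 [115 118 118 118]
180 263 291 [139  76  35 117]
195 261 288 [93 36 35 94]
210 260 286 [155  38  44  90]
220 258 285 [155 155 155 140]
224 276 284 [156 147 144 155]
226 None None [156 156 156 156]
[ 0.6537 -0.0803  0.0436  0.0489] 2.498503063990341
t 12.57 tcp [ 0.6595 -0.0865  0.2474] ang 9.60 F [-0.9 -0.   0.8] gw 0.0680 need [-0.45 -0.71 18.14] twist 7.10
[[257.6, 222.0], [264.7, 158.5], [284.9, 225.3], [293.6, 162.1]]
```

Emit:
{"name": "apply_moves", "arguments": {"motion": [[[-0.4, -0.5, 0, 4], [-0.4, -0.5, 0, 7.1], [-0.4, -0.5, 0, 7.1], [-0.4, -0.5, 0, 7.1]]]}}

```text
time: 12.9
tcp_pos: [0.6549, -0.0826, 0.2482]
eef_rot: [0.0, 1.0, 0.022, 0.0]
force: [-0.9, -0.8, 0.5]
grip_width: 0.0687
```

```bash
python3 - <<'E'
from h import *
s,c=wrist(); np.set_printoptions(precision=4,suppress=True)
h=cv2.cvtColor(c["img"],cv2.COLOR_RGB2HSV); m=cv2.inRange(h,np.array((18,110,40)),np.array((38,255,255)))
n,l,st,_=cv2.connectedComponentsWithStats(m); ks=[k for k in range(1,n) if st[k,0]>230 and st[k,0]+st[k,2]<330]; k=max(ks,key=lambda k:st[k,4]); print(st[k]); o=np.zeros_like(m)
cv2.fillConvexPoly(o,cv2.convexHull(np.argwhere(l==k)[:,::-1].astype(np.int32)),255)
r=fit([c],[o],[.654,-.0805,.04],(.026,.06,0,.11)); print(r,np.degrees(r[2])); need(r[0],r[1],.067,np.degrees(r[2]))
E
```

```text
[ 266  154   28   74 1479]
[ 0.6534 -0.0799  0.0647  0.0821] 3.706376605563208
t 12.95 tcp [ 0.6551 -0.0824  0.2481] ang 2.56 F [ 0.4 -0.5 -0.3] gw 0.0683 need [-0.16 -0.26 18.11] twist -1.15
```

Emit:
{"name": "apply_moves", "arguments": {"motion": [[[-0.15, -0.25, 4, -0.5], [-0.15, -0.25, 8, -0.5], [-0.15, -0.25, 12, -0.5], [-0.15, -0.25, 16, -0.5], [-0.15, -0.25, 17, -0.5]]]}}

```text
time: 13.37
tcp_pos: [0.6498, -0.0785, 0.0717]
eef_rot: [-0.001, 1.0, 0.027, -0.004]
force: [-1.4, 0.1, -0.8]
grip_width: 0.0685
```

Emit:
{"name": "apply_moves", "arguments": {"motion": [[[0, 0, 1, 0], [0, 0, 1, 0], [0, 0, 1, 0]]]}}

```text
time: 13.62
tcp_pos: [0.6553, -0.0793, 0.0697]
eef_rot: [0.0, 1.0, 0.026, 0.001]
force: [-0.4, 0.5, 0.9]
grip_width: 0.0682
```

Emit:
{"name": "apply_moves", "arguments": {"motion": [[[0, 0, 0, 0], [0, 0, 0, 0], [0, 0, 0, 0], [0, 0, 0, 0], [0, 0, 0, 0]]], "grip": 0, "grip_force": 50}}

```text
time: 14.03
tcp_pos: [0.655, -0.079, 0.0692]
eef_rot: [0.0, 1.0, 0.026, 0.001]
force: [-0.1, 0.6, 7.0]
grip_width: 0.0255
```

Emit:
{"name": "apply_moves", "arguments": {"motion": [[[0, 0, -1, 0], [0, 0, -4, 0], [0, 0, -8, 0], [0, 0, -12, 0], [0, 0, -15, 0]]]}}

```text
time: 14.45
tcp_pos: [0.6544, -0.0788, 0.222]
eef_rot: [0.0, 1.0, 0.026, 0.001]
force: [0.2, 0.3, -1.0]
grip_width: 0.0255
```

Emit:
{"name": "apply_moves", "arguments": {"motion": [[[0, 0, -1, 0], [0, 0, -2, 0], [0, 0, -2, 0]]]}}

```text
time: 14.7
tcp_pos: [0.6546, -0.0789, 0.2395]
eef_rot: [0.0, 1.0, 0.026, 0.001]
force: [0.6, 0.0, -1.9]
grip_width: 0.0256
```

```bash
python3 - <<'E'
from h import *
need(.51,.1975,.26,.3)
E
```

```text
t 14.70 tcp [ 0.6546 -0.0789  0.2395] ang 3.03 F [ 0.6  0.  -1.9] gw 0.0256 need [-12.97 -28.36  -2.09] twist 2.73
```

Yellow gripped (25.5 mm) and lifted. Carrying it to above the bay.

Emit:
{"name": "apply_moves", "arguments": {"motion": [[[-6.5, -14.2, 0, 0], [-6.5, -14.2, 0, 0], [-6.5, -14.2, 0, 0], [-6.5, -14.2, 0, 0], [-6.5, -14.2, 0, 0]]]}}

```text
time: 15.12
tcp_pos: [0.5776, 0.0644, 0.2363]
eef_rot: [-0.001, 1.0, 0.029, -0.002]
force: [0.8, -0.6, -0.5]
grip_width: 0.0257
```

Emit:
{"name": "apply_moves", "arguments": {"motion": [[[-2.5, -5.5, 0, 0], [-5, -11, 0, 0], [-6.5, -14.2, 0, 1], [-6.5, -14.2, 0, 2.7], [-6.5, -14.2, 0, 2.7]]]}}

```text
time: 15.53
tcp_pos: [0.5056, 0.2019, 0.2363]
eef_rot: [-0.0, 1.0, 0.004, -0.002]
force: [-0.0, -0.0, -0.3]
grip_width: 0.0251
```

Emit:
{"name": "apply_moves", "arguments": {"motion": [[[0, 0, 2, 0], [0, 0, 4, 0], [0, 0, 5.5, 0], [0, 0, 5.5, 0], [0, 0, 5.5, 0]]]}}

```text
time: 15.95
tcp_pos: [0.5082, 0.1973, 0.1814]
eef_rot: [0.0, 1.0, 0.003, -0.002]
force: [0.4, 0.2, -0.4]
grip_width: 0.0256
```

```bash
python3 - <<'E'
from h import *
np.set_printoptions(precision=4,suppress=True)
need(.51,.1975,.18,.3); s,c=wrist()
d=optics.read_camera("side"); a=cv2.resize(d["img"][160:310,180:330],(400,400),interpolation=cv2.INTER_CUBIC)
b=cv2.resize(c["img"][60:300,180:420],(400,400),interpolation=cv2.INTER_CUBIC)
cv2.imwrite("pics/f1.png",cv2.convertScaleAbs(np.hstack([a,b])[:,:,::-1],alpha=1.4))
z=s["tcp_pos"][2]+.041; print(proj(c,box(.51,.1975,.005,.026,.06,z,z))[::2].round(1).tolist())
h=cv2.cvtColor(c["img"],cv2.COLOR_RGB2HSV); m=cv2.inRange(h,np.array((18,110,40)),np.array((38,255,255)))
n,l,st,_=cv2.connectedComponentsWithStats(m);print([x.tolist() for x in st[1:] if x[4]>100])
E
```

```text
t 15.95 tcp [0.5082 0.1973 0.1814] ang 0.31 F [ 0.4  0.2 -0.4] gw 0.0256 need [ 0.18 -0.02  0.14] twist 0.01
[[253.8, 377.3], [250.0, 237.1], [318.5, 377.5], [324.5, 237.2]]
[[244, 184, 73, 170, 8140]]
```

View pics/f1.png

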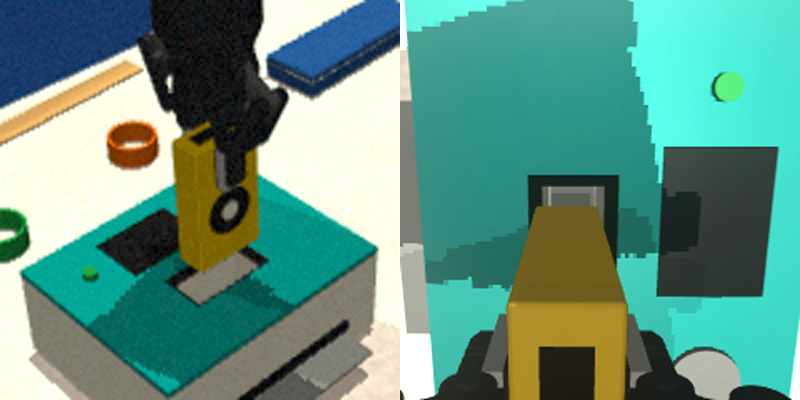

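Yellow hangs upright over the bay. Its lower far edge runs from (533,207) to (600,207) in the right crop, about 2 to 3 mm towards -x of the bay's middle. Correcting x by +2 mm, then measuring that edge.

Emit:
{"name": "apply_moves", "arguments": {"motion": [[[0.2, 0, 0, 0], [0.2, 0, 0, 0], [0.2, 0, 0, 0]]]}}

```text
time: 16.3
tcp_pos: [0.5119, 0.198, 0.1834]
eef_rot: [-0.0, 1.0, 0.003, 0.001]
force: [0.7, 0.0, -0.9]
grip_width: 0.0255
```

```bash
python3 - <<'E'
from h import *
np.set_printoptions(precision=4,suppress=True)
need(.51,.1975,.18,.3); s,c=wrist()
h=cv2.cvtColor(c["img"],cv2.COLOR_RGB2HSV); m=cv2.inRange(h,np.array((18,110,40)),np.array((38,255,255)))
zb=s["tcp_pos"][2]-.069; v=np.where(m[:,280])[0].min()
for r in(v+3,v+15,v+30): w=np.where(m[r])[0]; print(r,w.min(),w.max()+1)
w=np.where(m[v+2])[0]; print(v,"bottom",ray(c,w.min(),v,zb),ray(c,w.max()+1,v,zb))
g=h[v-6,:,2].astype(int); print(g[245:320])
E
```

```text
t 16.30 tcp [0.5119 0.198  0.1834] ang 0.31 F [ 0.7  0.  -0.9] gw 0.0255 need [-0.19  0.05  0.34] twist 0.01
187 261 300
199 257 303
214 253 307
184 bottom [0.4979 0.2257 0.1144] [0.5242 0.2258 0.1144]
[100  99  99 100  99 100  55  25  24  25  24  25  24  25  25  70  71  71
  71  83 111  68  67  67  67  67  67  67  67  66  66  67  67  67  67  66
  67  67  66  67  66  67  67  67  67  67  83 108  74  73  73  73  23  24
  23  24  24  23  24  24  75  97  97  97  96  96  96  96  97  96  96  95
  95  96  96]
```

Emit:
{"name": "apply_moves", "arguments": {"motion": [[[-0.1, -0.15, 0, 0], [-0.1, -0.15, 1, 0], [-0.1, -0.15, 1.7, 0], [-0.1, -0.15, 2.3, 0], [-0.1, -0.15, 2.3, 0]]]}}

```text
time: 16.77
tcp_pos: [0.5091, 0.1992, 0.1579]
eef_rot: [0.0, 1.0, 0.003, -0.001]
force: [-0.8, -0.1, -1.1]
grip_width: 0.0259
```

Emit:
{"name": "apply_moves", "arguments": {"motion": [[[0, 0, 0.4, 0], [0, 0, 0.7, 0], [0, 0, 0.7, 0]]]}}

```text
time: 17.02
tcp_pos: [0.51, 0.1994, 0.1522]
eef_rot: [0.0, 1.0, 0.003, -0.0]
force: [-0.5, -0.7, -0.9]
grip_width: 0.0254
```

Emit:
{"name": "apply_moves", "arguments": {"motion": [[[0, 0, 0.4, 0], [0, 0, 0.8, 0], [0, 0, 1, 0], [0, 0, 1, 0]]]}}

```text
time: 17.35
tcp_pos: [0.5099, 0.1994, 0.1422]
eef_rot: [0.0, 1.0, 0.003, -0.0]
force: [-0.2, -0.6, -1.5]
grip_width: 0.0255
```

Emit:
{"name": "apply_moves", "arguments": {"motion": [[[0, 0, 0.4, 0], [0, 0, 0.8, 0], [0, 0, 1.2, 0], [0, 0, 1.2, 0]]]}}

```text
time: 17.68
tcp_pos: [0.5097, 0.1993, 0.1298]
eef_rot: [0.0, 1.0, 0.003, -0.001]
force: [-1.0, -0.2, -0.3]
grip_width: 0.0255
```

Emit:
{"name": "apply_moves", "arguments": {"motion": [[[0, 0, 0.3, 0], [0, 0, 0.6, 0], [0, 0, 0.8, 0], [0, 0, 0.8, 0]]]}}

```text
time: 18.02
tcp_pos: [0.5103, 0.1995, 0.1226]
eef_rot: [-0.0, 1.0, 0.003, -0.0]
force: [-0.6, -1.1, 2.8]
grip_width: 0.0255
```

It slid in freely and rests on the cradle at 2.8 N. Releasing, going up, shutting the fingers.

Emit:
{"name": "apply_moves", "arguments": {"motion": [[[0, 0, 0, 0], [0, 0, 0, 0], [0, 0, 0, 0], [0, 0, 0, 0]]], "grip": 0.6}}

```text
time: 18.35
tcp_pos: [0.5103, 0.1994, 0.1229]
eef_rot: [-0.0, 1.0, 0.003, 0.0]
force: [-0.7, 0.0, -0.0]
grip_width: 0.051
```

Emit:
{"name": "apply_moves", "arguments": {"motion": [[[0, 0, -2, 0], [0, 0, -5, 0], [0, 0, -7, 0], [0, 0, -7, 0], [0, 0, -7, 0]]]}}

```text
time: 18.77
tcp_pos: [0.5111, 0.1997, 0.1939]
eef_rot: [-0.0, 1.0, 0.003, 0.001]
force: [0.1, 0.4, 0.5]
grip_width: 0.0512
```

Emit:
{"name": "apply_moves", "arguments": {"motion": [[[0, 0, 0, 0], [0, 0, 0, 0], [0, 0, 0, 0], [0, 0, 0, 0], [0, 0, 0, 0]]], "grip": 0}}

```text
time: 19.18
tcp_pos: [0.51, 0.1994, 0.1923]
eef_rot: [0.0, 1.0, 0.003, -0.0]
force: [0.0, -0.3, 0.4]
grip_width: 0.0
```

```bash
python3 - <<'E'
from h import *
need(.51,.198,.168,.3); c=optics.read_camera("side"); im=c["img"][190:310,170:330,::-1]
cv2.imwrite("pics/s3.png",cv2.resize(cv2.convertScaleAbs(im,alpha=1.5),None,fx=4,fy=4,interpolation=cv2.INTER_CUBIC))
E
```

```text
t 19.18 tcp [0.51   0.1994 0.1923] ang 0.32 F [ 0.  -0.3  0.4] gw 0.0000 need [0.   0.14 2.43] twist 0.02
```

View pics/s3.png

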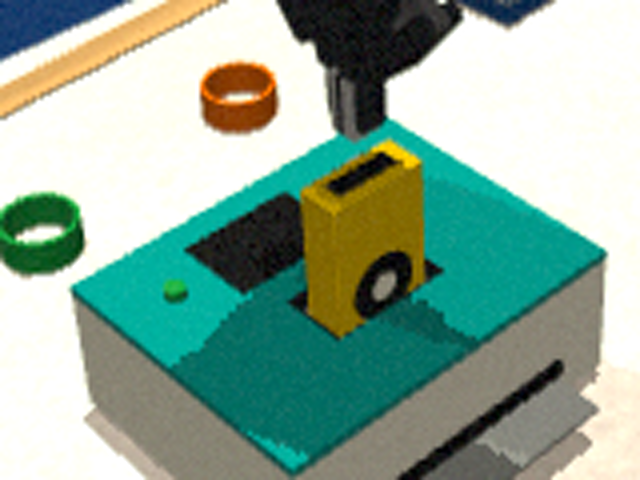

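Yellow stands at the popped-up height. Now pressing by feel.

Emit:
{"name": "apply_moves", "arguments": {"motion": [[[0, 0.1, 1.5, 0], [0, 0.1, 2.3, 0], [0, 0.1, 2.8, 0], [0, 0.1, 3.3, 0], [0, 0.1, 3.3, 0]]]}}

```text
time: 19.65
tcp_pos: [0.51, 0.1983, 0.1593]
eef_rot: [0.0, 1.0, 0.003, -0.0]
force: [-1.4, -0.5, 2.5]
grip_width: -0.0002
```

Emit:
{"name": "apply_moves", "arguments": {"motion": [[[0, 0, 0.4, 0], [0, 0, 0.8, 0], [0, 0, 1.2, 0], [0, 0, 1.5, 0], [0, 0, 1.5, 0]]]}}

```text
time: 20.07
tcp_pos: [0.5107, 0.1985, 0.1454]
eef_rot: [0.0, 1.0, 0.003, 0.001]
force: [-1.1, -0.8, 6.7]
grip_width: -0.0
```

Emit:
{"name": "apply_moves", "arguments": {"motion": [[[0, 0, 0.2, 0], [0, 0, 0.4, 0], [0, 0, 0.4, 0]]]}}

```text
time: 20.32
tcp_pos: [0.5109, 0.1985, 0.1417]
eef_rot: [-0.0, 1.0, 0.003, 0.001]
force: [-1.5, -0.6, 7.6]
grip_width: -0.0001
```

Emit:
{"name": "apply_moves", "arguments": {"motion": [[[0, 0, 0.2, 0], [0, 0, 0.4, 0], [0, 0, 0.4, 0]]]}}

```text
time: 20.57
tcp_pos: [0.5109, 0.1985, 0.1377]
eef_rot: [-0.0, 1.0, 0.003, 0.001]
force: [-0.3, -0.7, 7.2]
grip_width: -0.0001
```

Emit:
{"name": "apply_moves", "arguments": {"motion": [[[0, 0, 0.1, 0], [0, 0, 0.2, 0], [0, 0, 0.2, 0]]]}}

```text
time: 20.82
tcp_pos: [0.5111, 0.1985, 0.136]
eef_rot: [-0.0, 1.0, 0.003, 0.001]
force: [-1.8, -0.8, 10.5]
grip_width: -0.0001
```

Emit:
{"name": "apply_moves", "arguments": {"motion": [[[0, 0, 0.1, 0], [0, 0, 0.15, 0], [0, 0, 0.15, 0]]]}}

```text
time: 21.07
tcp_pos: [0.5116, 0.1986, 0.1351]
eef_rot: [-0.0, 1.0, 0.003, 0.002]
force: [-2.2, -1.9, 14.6]
grip_width: -0.0002
```

14.6 N on the stop, as before. Letting go, backing off and checking.

Emit:
{"name": "apply_moves", "arguments": {"motion": [[[0, 0, -0.5, 0], [0, 0, -1.5, 0], [0, 0, -4, 0], [0, 0, -8, 0], [0, 0, -12, 0]]]}}

```text
time: 21.48
tcp_pos: [0.5093, 0.1983, 0.2545]
eef_rot: [0.0, 1.0, 0.003, -0.001]
force: [2.3, 0.9, 0.6]
grip_width: 0.0001
```

Emit:
{"name": "apply_moves", "arguments": {"motion": [[[0, 0, 0, 0], [0, 0, 0, 0], [0, 0, 0, 0], [0, 0, 0, 0], [0, 0, 0, 0]]]}}

```text
time: 21.9
tcp_pos: [0.5095, 0.1983, 0.2521]
eef_rot: [0.0, 1.0, 0.003, -0.001]
force: [-0.2, -0.2, -1.1]
grip_width: -0.0001
```

```bash
python3 - <<'E'
from h import *
need(.51,.198,.25,.3); c=optics.read_camera("side"); im=c["img"][150:310,170:450,::-1]
cv2.imwrite("pics/s4.png",cv2.resize(cv2.convertScaleAbs(im,alpha=1.4),None,fx=2.8,fy=2.8,interpolation=cv2.INTER_CUBIC))
for z in(.144,.164): print(np.round((proj(c,box(.51,.198,.005,.026,.06,z,z))-[170,150])*2.8)[[0,2,4,6]].tolist())
E
```

```text
t 21.90 tcp [0.5095 0.1983 0.2521] ang 0.32 F [-0.2 -0.2 -1.1] gw -0.0001 need [0.05 0.03 0.21] twist 0.02
[[298.0, 246.0], [236.0, 283.0], [273.0, 230.0], [212.0, 267.0]]
[[297.0, 224.0], [235.0, 261.0], [273.0, 209.0], [210.0, 245.0]]
```

View pics/s4.png

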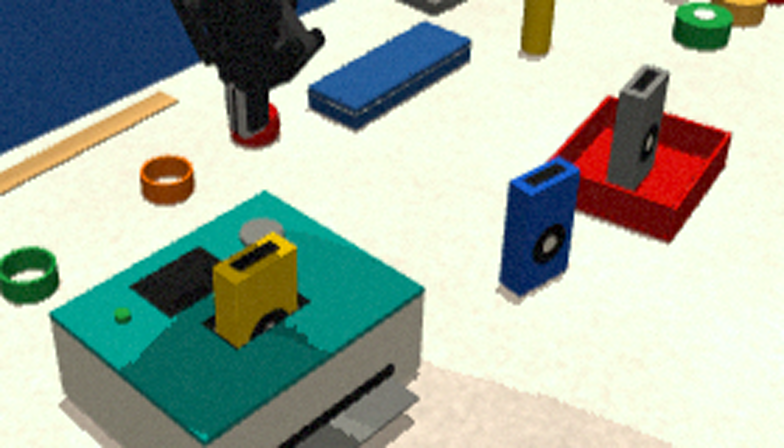

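The yellow top corners at (298,245) and (213,267) match the caught height of 0.144. Grey stands in the tray and blue is untouched. Handing in.

```bash
python3 -c "
from bench import order;print(order.sign_off())"
```

```text
the job is handed in; nothing more can be done
None
```

The swap is done and handed in at about 22 s, well inside the 67 s limit.

- **Grey cartridge:** I pressed it by feel to 15.5 N and let go. It popped up, which the side camera confirmed at about 74 mm above the deck. I then lifted it out and stood it in the red tray.
- **Yellow cartridge:** It slid freely into the bay, and I pressed it with shut fingers to 14.6 N and let go. In the last picture its top is at the caught height, about 54 mm above the deck.
- **Other objects:** The grey cartridge stands upright in the tray rather than lying down. Blue looks untouched in that picture, and the arm stayed clear of the other objects. The arm is clear of everything, about 11 cm above the yellow cartridge.

**Disagreements:**
- **Yellow's angle:** the first side-camera estimate was about 10°, but the wrist camera showed about 3°. I corrected this before grasping.
- **Tray contact:** setting the grey cartridge down briefly read 16 N, and I eased that off before releasing.

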